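Find the rocking corner of a painting slab and wedge it firm

TASK

One of the four rests under the glass painting slab has gone soft, so the slab rocks: press the slab's corners in turn, gently, to feel which one sinks. Slide the orange wedge in from the slab's left or right side, close beside that corner's rest, until it just takes up the gap without lifting or shifting the slab, and let go of it. Then prove the slab firm by pressing down with about 10 N, for about half a second each, on the middle of its near edge and after that on the middle of its far edge; leave the wedge in place and everything else where it is.

Things in the scene. Friction and masses are not known exactly. Their poses are not given: they have to be found in the camera images.
- slab: loose square plate of green-tinted clear glass, 180 x 180 mm, 10 mm thick, 0.8 kg, lying level on four rests, held by friction only. Origin: centre of its underside, 24 mm above the table; x points away from the robot, y to the left, z up. The rests (round, 16 mm across, 14 mm high, fixed on the light panel) are under x, y = +-60 mm. More than 45 N of pressing cracks it.
- slab_nl (a point): point on the slab's top face to press, near left corner, 20 mm in from both edges. A corner over a firm rest does not give. The one over the soft rest (which one differs from run to run and cannot be seen) gives at 1 to 2 N, sinks 4 to 5 mm until the rest bottoms out, and rises again when released
- slab_nr (a point): the same at the near right corner
- slab_fl (a point): the same at the far left corner
- slab_fr (a point): the same at the far right corner
- slab_near (a point): point on the slab's top face at the middle of the near edge (towards the robot), 20 mm in from the edge
- slab_far (a point): the same at the middle of the far edge
- light_panel: fixed flat light panel, 240 mm (x) by 380 mm (y), 10 mm thick, white top in an aluminium rim, on the table. The slab lies above its middle, parallel to it, with a 14 mm high gap between; the wedge is to slide on its top face. Origin: centre of its underside; axes as the slab's
- wedge: loose orange wedge, 106 mm long, 16 mm wide, about 70 g, flat on the table left or right of the panel at first. Origin: centre of its flat underside; x points to the thin nose, z up. Its top slopes from 6 mm high at the nose to 18 mm high 64 mm behind it, so it fills the 14 mm gap with the nose about 43 mm inside the slab's edge. It stays put by friction once wedged
- wedge_nose (a point): bottom of the wedge's nose, on the centre line, 53 mm ahead of its origin. Slid in along the slab's y with the wedge's centre line 10 mm in from the slab's near or far edge, it passes on the outside of the rest with 4 mm to spare
- wedge_grip (a point): middle of the upright rib on the wedge's tail, by which to hold it: 37 mm behind the origin and 36 mm above the underside. The rib is 12 mm thick (along the wedge's y), 32 mm long, its top 50 mm above the underside
- ink_jar: bystander: closed amber jar, 56 mm across, 60 mm high; origin under its centre. It stands on the side of the panel where the wedge is not
- muller: bystander: clear glass muller, 72 mm across, 107 mm high, beyond the panel; origin under its centre
- jar_lid: bystander: brass jar lid, 62 mm across, 12 mm high, beyond the panel; origin under its centre
- brush_a: bystander: brush about 200 mm long lying on the right; origin under its centre
- scraper: bystander: spatula about 200 mm long lying on the left; origin under its centre
- pigment_tin: bystander: blue tin, 70 x 50 x 25 mm, beyond the panel; origin under its centre
Things that resemble listed ones, but are neither listed nor needed, are in the scene too. Leave any purple or red look-alike of the wedge alone.

How it is judged:
By the outcome, as a careful person would: the job done as asked, in the order asked, and still so for the second after the job is handed in, with the robot touching nothing.
It also fails if it takes over 72 s, if anything falls off the work surface, if the arm or the gripper's body presses on something with over 40 N, if the wrist force passes 120 N, or if a joint passes its speed limit or range.

ROBOT

A 7-joint arm with a two-finger parallel gripper is mounted at the origin on the work surface. World frame = base frame: x ahead of the robot, y to its left, z up, the work surface at z = 0. Lengths are in m, angles in rad, forces in N, time in s.
With the tool pointing down it reaches from about 0.4 to 0.85 m from the base axis. Payload 10.4 kg.
Tool frame: the origin (TCP) lies midway between the tips of the shut fingers; the grasp point (between the pads) lies 19 mm behind it; z points along the fingers, x is the direction in which the jaws open and shut, and the axes are right-handed (so a half turn about z gives the same grasp; the last joint's range is limited). The gripper opens to 85 mm and grips with 20 to 120 N. Pads are 22 mm wide; open, the fingers measure 114 mm over their backs; the gripper's body (76 mm by 85 mm) begins 54 mm behind the grasp point. The pads swing forward as they close: fully open they stand 13 mm farther back than shut.
Start: joints at [1.196, 0.332, -0.065, 1.46, 0.022, 1.35, -0.088], TCP at [0.215, -0.587, 0.231] pointing down, gripper open.
Joint ranges: [-2.6, 2.6], [-0.5, 2.12], [-1.47, 1.34], [0.16, 2.42], [-1.27, 4.41], [0.06, 2.06], [-2.6, 2.6]. Speed limits (rad/s): [2.22, 2.22, 2.79, 2.79, 3.14, 3.14, 3.14].

INTERFACE

Orientations are given as a unit quaternion [x, y, z, w].
In Python, from workcell import robot, grab_frame, get_calibration gives the robot as it stands.
- The arm moves only by the tool carry_out, never from a script. Its argument "increments" is a list that holds one entry, the list of rows, each a list of 7 numbers: the closure in counts, from 0 (fully open) to 255 (shut), then the shift along the tool's x, y, z in cm, then the turn, a rotation vector about the tool's x, y, z in rad. In form: [[[claw, x, y, z, wx, wy, wz], ...]]. A call has 1 to 12 rows; each row shifts and turns the commanded pose from where the row before left it, along the tool's axes as they then stand; what a row does not reach is not made up. A row lasts 1/10 s, in which the tool goes at most 50 mm and 8.59 degrees, less where a joint would pass 70% of its speed; a pose out of reach is approached as far as the arm can. A call with a gripper value outside its range is refused whole. The fingers move at their own pace and stop on an object; "force" is the grip in N (left out, the last holds). Time passes only in rows, so rows that do not move let the fingers close. It gives the time, the measured TCP pose, the force and the opening at its end, in the units of the state.
- robot.read_state(): the state, without advancing time (a new reading comes with each control period).
- grab_frame(name): name is "side" or "top" or "wrist"; returns (picture, depth): 384x512x3 uint8, red, green, blue; 384x512 float32, m along the optical axis (not along the pixel's ray), 0 where there is no reading.
- get_calibration(name): a dict with "vertical_fov" (degrees; the focal length in pixels is half the picture's height over the tangent of half this angle, whatever the lens; pixels are square), "cx", "cy" (the principal point, pixels), "R" (3x3) and "t" (3): a world point X has camera coordinates R X + t. Camera axes: x right, y down, z forward; pixel columns grow to the right and rows downward; lengths in m; the calibration is good to about 2 mm. A picture is of the moment at which its call begins: read the wrist's pose just before it. get_calibration takes no time and is no camera call; for the wrist camera it gives the pose at the moment of the call.
- robot.hand_in(): hands the job in, once; it reports no verdict.
The state is a dict: "time_s": time; "joint_positions": joint angles; "dq": joint speeds; "joint_torque": joint torques, N m; "tcp_pos": TCP position; "eef_rot": TCP orientation; "ft_force": force on the tool from outside, world axes, zero at the start; "wrist_torque": the same for the moment, N m; "opening": finger opening in m.
Only numpy, scipy, OpenCV 4.12 (cv2) and the standard library are available. Lean on these libraries where they do the work, as an engineer would, in place of code of your own. Each camera call takes 0.05 s, during which the arm holds its last target.

## Working session

There is one attempt and no reset: what is moved stays moved. The work goes in short steps, Python scripts to look and compute and a tool call to move; the robot and the scene stay as the last step left them, time stands still between calls to the robot, and variables do not carry over. Pictures are saved under pics/ and viewed, and the job is handed in when it is done.

Besides the shell and the picture viewer there is one more tool, called after "Emit:" as name(argument=value, ...), one argument or row to a line, values as JSON. carry_out: Moves the arm, as the interface text tells. Its arguments: {"type":"object","properties":{"increments":{"type":"array"},"force":{"type":"number"}},"required":["increments"]}

```bash
ls; mkdir -p pics
cat > h.py <<'E'
import numpy as np, cv2
from workcell import robot, grab_frame, get_calibration
def K(c):
    return 192/np.tan(np.radians(c['vertical_fov'])/2)
def world(c,u,v,z):  # depth
    f=K(c); p=np.array([(u-c['cx'])/f*z,(v-c['cy'])/f*z,z]); return np.array(c['R']).T@(p-np.array(c['t']))
def onplane(c,u,v,h):
    f=K(c); R=np.array(c['R']);t=np.array(c['t']); o=-R.T@t; d=R.T@np.array([(u-c['cx'])/f,(v-c['cy'])/f,1]); return o+d*(h-o[2])/d[2]
def proj(c,X):
    f=K(c); p=np.array(c['R'])@np.array(X)+np.array(c['t']); return p[0]/p[2]*f+c['cx'],p[1]/p[2]*f+c['cy']
def save(n,im): cv2.imwrite('pics/'+n,im[:,:,::-1])
E
python3 - <<'E'
from h import *
s=robot.read_state(); print({k:np.round(v,3) for k,v in s.items()})
for n in ('side','top'):
    c=get_calibration(n); im,d=grab_frame(n); save(n+'0.png',im); np.savez(n+'0.npz',im=im,d=d); print(n,c)
E
```

```text
pics
{'time_s': np.float64(0.0), 'joint_positions': array([ 1.196,  0.333, -0.065,  1.461,  0.022,  1.35 , -0.089]), 'dq': array([ 0.001, -0.001, -0.001,  0.   , -0.   ,  0.003, -0.001]), 'joint_torque': array([-1.0000e-03, -6.2544e+01,  4.9000e-02, -3.9160e+01,  1.6000e-02,
        1.0000e-02, -0.0000e+00]), 'tcp_pos': array([ 0.215, -0.586,  0.231]), 'eef_rot': array([ 0.82 , -0.572, -0.001, -0.   ]), 'ft_force': array([ 0.437,  1.145, -0.048]), 'wrist_torque': array([-0.012, -0.002,  0.003]), 'opening': np.float64(0.086)}
side {'vertical_fov': 43.19342310362026, 'cx': 265.894750710778, 'cy': 192.1243961269995, 'R': array([[ 0.8774109 , -0.47968257,  0.00739921],
       [-0.24609383, -0.46327471, -0.85136031],
       [ 0.41181057,  0.74517191, -0.5245292 ]]), 't': array([-0.49242322,  0.12192182,  1.30752371])}
top {'vertical_fov': 53.62869495460403, 'cx': 258.68647921362475, 'cy': 198.08756633057956, 'R': array([[-2.78615756e-02, -9.99610000e-01, -1.89197906e-03],
       [-9.97115749e-01,  2.79256267e-02, -7.05715455e-02],
       [ 7.05968573e-02, -7.97123368e-05, -9.97504926e-01]]), 't': array([-0.06139528,  0.51758907,  1.43130618])}
```

View pics/side0.png

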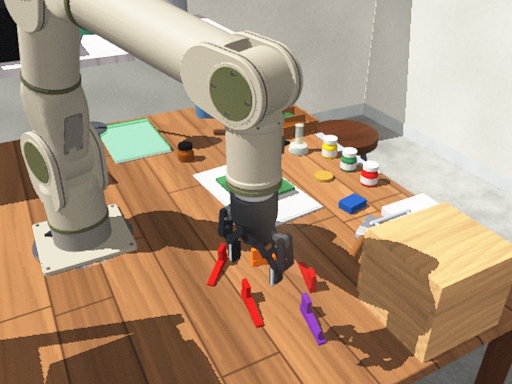

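View pics/top0.png

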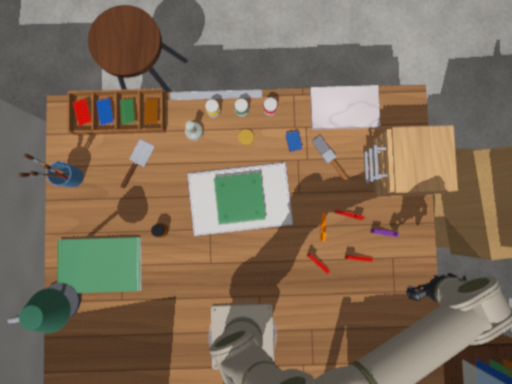

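Run:
```python
from h import *
im=np.load('top0.npz')['im']
save('t1.png',cv2.resize(im[155:245,180:300],None,fx=6.5,fy=6.5,interpolation=cv2.INTER_CUBIC))
save('t2.png',cv2.resize(im[195:285,290:410],None,fx=6.5,fy=6.5,interpolation=cv2.INTER_CUBIC))
```

```text
(no output)
```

View pics/t1.png

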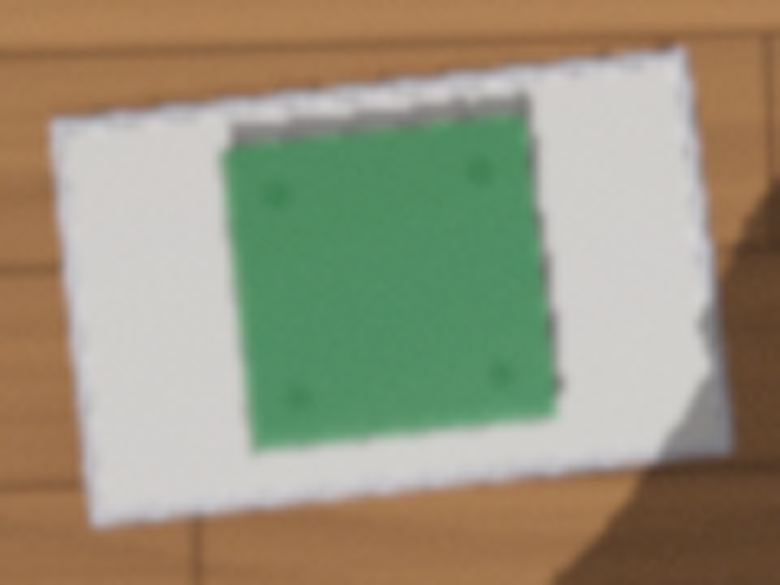

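View pics/t2.png

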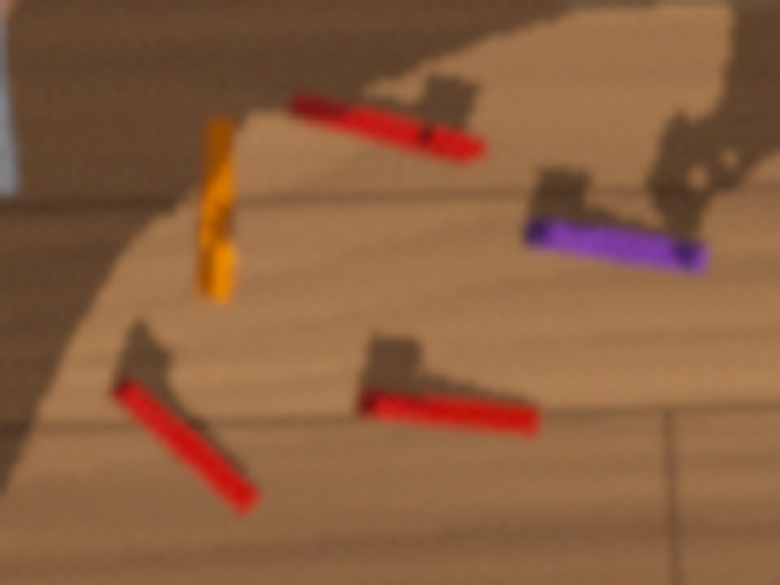

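Run:
```python
from h import *
z=np.load('top0.npz'); im=z['im'];d=z['d']; c=get_calibration('top')
hsv=cv2.cvtColor(im,cv2.COLOR_RGB2HSV)
def fit(mask,h,name):
    n,l,st,ce=cv2.connectedComponentsWithStats(mask.astype(np.uint8))
    k=1+np.argmax(st[1:,4]); cn,_=cv2.findContours((l==k).astype(np.uint8),cv2.RETR_EXTERNAL,cv2.CHAIN_APPROX_NONE)
    pts=cn[0][:,0,:].astype(float)
    W=np.array([onplane(c,u,v,h)[:2] for u,v in pts])
    (cx,cy),(w,hh),a=cv2.minAreaRect((W*1000).astype(np.float32))
    yy,xx=np.where(l==k); C=np.mean([onplane(c,u,v,h)[:2] for u,v in zip(xx,yy)],0)
    print(name,st[k],'rect',cx,cy,w,hh,a,'centroid',C)
R=np.zeros(im.shape[:2],bool); R[150:245,175:305]=1
H,S,V=hsv[...,0],hsv[...,1],hsv[...,2]
g=R&(H>60)&(H<95)&(S>80)
fit(g,.034,'slab')
p=R&((S<40)&(V>100)|g|((S<60)&(V>60)))
save('pm.png',np.repeat((p*255).astype(np.uint8)[:,:,None],3,2)[150:245,175:305])
fit(p,.010,'panel')
R2=np.zeros_like(R);R2[205:245,315:335]=1
o=R2&(H>8)&(H<22)&(S>200)
fit(o,.02,'wedge')
for r in range(210,244): 
    xs=np.where(o[r])[0]
    if len(xs):
        u=xs.mean(); dd=d[r,xs]; W=world(c,u,r,np.median(dd)); print(r,xs.min(),xs.max(),np.round(W,4))
for u,v in ((205,180),(240,205),(262,220),(196,200),(283,190)):
    print(np.round(world(c,u,v,d[v,u]),4))
# rests
for (a,b) in ((278,195),(481,170),(298,398),(503,374)):
    print('rest',np.round(onplane(c,180+a/6.5-.4,155+b/6.5-.4,.024),4))
```

```text
slab [ 215  173   50   50 2084] rect 518.669189453125 -3.454742431640625 172.2670440673828 173.10488891601562 4.842806816101074 centroid [ 0.51832613 -0.00351711]
panel [ 187  162  106   74 6255] rect 516.3885498046875 -2.3360595703125 244.51873779296875 384.3265075683594 4.925857067108154 centroid [ 0.51617686 -0.00232662]
wedge [320 213   6  28 125] rect 401.01458740234375 -314.6064147949219 18.902530670166016 102.14790344238281 87.69779205322266 centroid [ 0.39906073 -0.31628397]
213 323 324 [ 0.4523 -0.3232  0.0034]
214 322 325 [ 0.4484 -0.3223  0.008 ]
215 322 325 [ 0.4445 -0.3221  0.0083]
216 322 325 [ 0.4406 -0.3213  0.0122]
217 322 325 [ 0.4368 -0.3213  0.011 ]
218 322 325 [ 0.433  -0.3212  0.0108]
219 321 325 [ 0.4293 -0.3191  0.0109]
220 321 325 [ 0.4254 -0.3186  0.0133]
221 321 325 [ 0.4217 -0.3189  0.0103]
222 321 325 [ 0.4178 -0.3186  0.0113]
223 321 325 [ 0.414  -0.3179  0.0149]
224 321 325 [ 0.4102 -0.318   0.0129]
225 321 325 [ 0.4065 -0.3174  0.0155]
226 321 325 [ 0.4027 -0.317   0.0171]
227 321 324 [ 0.399  -0.3148  0.0183]
228 321 324 [ 0.3952 -0.3148  0.0171]
229 321 324 [ 0.3914 -0.3144  0.0187]
230 321 324 [ 0.3877 -0.3137  0.0224]
231 321 324 [ 0.3839 -0.3139  0.0201]
232 321 324 [ 0.3801 -0.3141  0.0177]
233 321 325 [ 0.377  -0.3109  0.0477]
234 321 325 [ 0.3733 -0.3105  0.049 ]
235 321 325 [ 0.3697 -0.3102  0.0504]
236 321 325 [ 0.366  -0.3101  0.0499]
237 321 325 [ 0.3621 -0.3107  0.0452]
238 320 325 [ 0.3586 -0.3084  0.0474]
239 321 325 [ 0.355  -0.3092  0.0524]
240 322 324 [ 0.3512 -0.3098  0.0483]
[0.5917 0.1288 0.011 ]
[ 0.4904 -0.0047  0.0345]
[ 0.432  -0.0862  0.0051]
[0.5157 0.165  0.0091]
[ 0.5445 -0.1699  0.0131]
rest [0.5706 0.0611 0.024 ]
rest [ 0.582  -0.0583  0.024 ]
rest [0.4514 0.0519 0.024 ]
rest [ 0.4621 -0.0679  0.024 ]
```

View pics/pm.png

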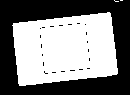

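```bash
cat >> h.py <<'E'
from scipy.spatial.transform import Rotation as Ro
def yaw(s=None):
    s=s or robot.read_state(); x=Ro.from_quat(s['eef_rot']).as_matrix(); return np.degrees(np.arctan2(x[1,0],x[0,0]))
def plan(target,yt,n,claw,s=None,nturn=None):
    """rows; decimal rounding; shift in axes at row start"""
    s=s or robot.read_state(); p=np.array(s['tcp_pos']); y=yaw(s); print('from',np.round(p,4),'yaw',round(y,2),'F',np.round(s['ft_force'],2),'t',s['time_s'])
    T=np.array(target); dy=(yt-y+180)%360-180; 
    rows=[]; th=np.radians(y); w=-np.radians(dy)/n; w=round(w,3)
    for i in range(n):
        d=(T-p)/(n-i); c_,s_=np.cos(th),np.sin(th)
        r=[round(100*v,2) for v in (d[0]*c_+d[1]*s_, d[0]*s_-d[1]*c_, -d[2])]
        rows.append([claw,*r,0,0,w]); dw=np.array(r)/100
        p=p+np.array([dw[0]*c_+dw[1]*s_, dw[0]*s_-dw[1]*c_, -dw[2]]); th-=w
    for r in rows: print(r)
    print('end',np.round(p,4),np.degrees(th))
# slab frame
SC=np.array([0.5165,-0.0033]); SY=np.radians(4.9)
def slab(x,y,z): 
    return np.array([SC[0]+x*np.cos(SY)-y*np.sin(SY),SC[1]+x*np.sin(SY)+y*np.cos(SY),z])
E
python3 - <<'E'
from h import *
plan((.44,-.03,.26),4.9,16,255)
E
```

```text
from [ 0.2153 -0.5864  0.2306] yaw -69.84 F [-0.55  0.12 -0.27] t 0.1
[255, np.float64(-2.78), np.float64(-2.52), np.float64(-0.18), 0, 0, np.float64(-0.082)]
[255, np.float64(-2.57), np.float64(-2.74), np.float64(-0.18), 0, 0, np.float64(-0.082)]
[255, np.float64(-2.33), np.float64(-2.94), np.float64(-0.18), 0, 0, np.float64(-0.082)]
[255, np.float64(-2.08), np.float64(-3.12), np.float64(-0.18), 0, 0, np.float64(-0.082)]
[255, np.float64(-1.82), np.float64(-3.28), np.float64(-0.18), 0, 0, np.float64(-0.082)]
[255, np.float64(-1.55), np.float64(-3.42), np.float64(-0.19), 0, 0, np.float64(-0.082)]
[255, np.float64(-1.26), np.float64(-3.53), np.float64(-0.18), 0, 0, np.float64(-0.082)]
[255, np.float64(-0.97), np.float64(-3.62), np.float64(-0.19), 0, 0, np.float64(-0.082)]
[255, np.float64(-0.67), np.float64(-3.69), np.float64(-0.18), 0, 0, np.float64(-0.082)]
[255, np.float64(-0.36), np.float64(-3.73), np.float64(-0.19), 0, 0, np.float64(-0.082)]
[255, np.float64(-0.06), np.float64(-3.75), np.float64(-0.18), 0, 0, np.float64(-0.082)]
[255, np.float64(0.25), np.float64(-3.74), np.float64(-0.19), 0, 0, np.float64(-0.082)]
[255, np.float64(0.56), np.float64(-3.71), np.float64(-0.18), 0, 0, np.float64(-0.082)]
[255, np.float64(0.86), np.float64(-3.65), np.float64(-0.19), 0, 0, np.float64(-0.082)]
[255, np.float64(1.15), np.float64(-3.57), np.float64(-0.18), 0, 0, np.float64(-0.082)]
[255, np.float64(1.44), np.float64(-3.46), np.float64(-0.19), 0, 0, np.float64(-0.082)]
end [ 0.44 -0.03  0.26] 5.330370034908645
```

Emit:
carry_out(
  increments=[
    [[255,-2.8,-2.5,-0.2,0,0,-0.082],[255,-2.6,-2.7,-0.2,0,0,-0.082],[255,-2.3,-2.9,-0.2,0,0,-0.082],[255,-2.1,-3.1,-0.2,0,0,-0.082],[255,-1.8,-3.3,-0.2,0,0,-0.082],[255,-1.5,-3.4,-0.2,0,0,-0.082],[255,-1.3,-3.5,-0.2,0,0,-0.082],[255,-1.0,-3.6,-0.2,0,0,-0.082],[255,-0.7,-3.7,-0.2,0,0,-0.082],[255,-0.4,-3.7,-0.2,0,0,-0.082]],
  ],
)

```text
time_s: 1.1
tcp_pos: [0.3538, -0.2379, 0.2512]
eef_rot: [0.98, -0.197, -0.0, 0.0]
ft_force: [0.8, -0.6, -0.1]
opening: 0.0001
```

Emit:
carry_out(
  increments=[
    [[255,-0.1,-3.7,-0.2,0,0,-0.082],[255,0.2,-3.7,-0.2,0,0,-0.082],[255,0.6,-3.7,-0.2,0,0,-0.082],[255,0.9,-3.7,-0.2,0,0,-0.082],[255,1.1,-3.6,-0.2,0,0,-0.082],[255,1.4,-3.5,-0.2,0,0,-0.074],[255,0,0,0,0,0,0],[255,0,0,0,0,0,0]],
  ],
)

```text
time_s: 1.9
tcp_pos: [0.4366, -0.0299, 0.2631]
eef_rot: [0.999, 0.043, -0.0, 0.0]
ft_force: [0.8, 0.1, 0.3]
opening: 0.0001
```

Run:
```python
from h import *
s=robot.read_state();print(s['tcp_pos'],yaw(s),s['ft_force'],s['opening'],s['time_s'],s['joint_positions'])
c=get_calibration('wrist'); im,d=grab_frame('wrist'); save('w1.png',im); np.savez('w1.npz',im=im,d=d,R=c['R'],t=c['t'],f=c['vertical_fov'],cx=c['cx'],cy=c['cy']); print(c)
im,d=grab_frame('top');save('top1.png',im[140:290,140:420]); np.savez('top1.npz',im=im,d=d)
```

```text
[ 0.43658121 -0.02985849  0.26307384] 4.953404398308056 [0.75526575 0.12307647 0.27646232] 0.00013016578105831342 1.9 [ 0.67850345 -0.08228289 -0.66540276  1.84195637 -0.05172316  1.36518931
  0.1117935 ]
{'vertical_fov': 70.37840672929971, 'cx': 252.75967315841973, 'cy': 193.9825665240956, 'R': array([[ 9.96287275e-01,  8.60906713e-02, -2.50780324e-04],
       [ 8.24832914e-02, -9.53698213e-01,  2.89233860e-01],
       [ 2.46611684e-02, -2.88180699e-01, -9.57258435e-01]]), 't': array([-0.43329044, -0.11092179,  0.38921319])}
```

View pics/w1.png

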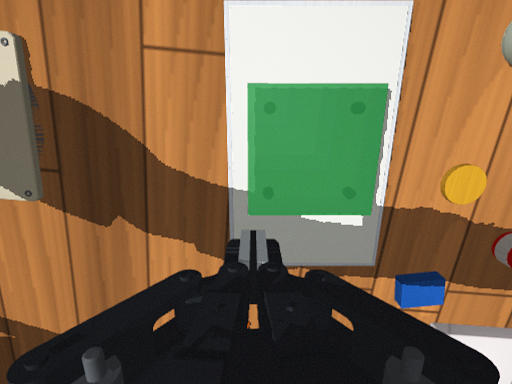

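View pics/top1.png

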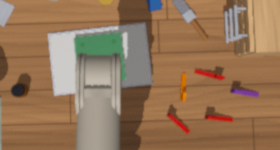

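The wrist view shows the slab's corners at about (249,84), (388,84), (372,215), (249,215), with the four rests at (270,108), (358,108), (268,193), (349,193). In the top view the wedge is the only orange one, near (323,226) full-frame. I'll refine the slab and panel poses from the wrist view.

Run:
```python
from h import *
z=np.load('w1.npz'); im=z['im']; c=dict(vertical_fov=float(z['f']),cx=float(z['cx']),cy=float(z['cy']),R=z['R'],t=z['t'])
hsv=cv2.cvtColor(im,cv2.COLOR_RGB2HSV);H,S,V=hsv[...,0],hsv[...,1],hsv[...,2]
g=((H>55)&(H<95)&(S>80)).astype(np.uint8); g[:, :235]=0; g[230:]=0
n,l,st,_=cv2.connectedComponentsWithStats(g);k=1+np.argmax(st[1:,4]); cn=max(cv2.findContours((l==k).astype(np.uint8),cv2.RETR_EXTERNAL,cv2.CHAIN_APPROX_NONE)[0],key=len)[:,0]
q=cv2.approxPolyDP(cn.reshape(-1,1,2),12,True)[:,0]; print(q)
for h in (.034,.024): print(h,[np.round(onplane(c,u,v,h)[:2],4) for u,v in q])
W=np.array([onplane(c,u,v,.034)[:2]*1000 for u,v in cn]).astype(np.float32); print(cv2.minAreaRect(W))
# rests: dark blobs in green
v=V.astype(np.float32); b=cv2.GaussianBlur(v,(0,0),2); 
for u0,v0 in ((270,108),(358,108),(268,193),(349,193)):
    p=b[v0-12:v0+13,u0-12:u0+13]; w=np.clip(np.median(p)-4-p,0,None); yy,xx=np.mgrid[v0-12:v0+13,u0-12:u0+13]
    print('rest',(w*xx).sum()/w.sum(),(w*yy).sum()/w.sum(),np.round(onplane(c,(w*xx).sum()/w.sum(),(w*yy).sum()/w.sum(),.024),4))
for u,v_ in ((300,150),(300,40),(240,120)): print(np.round(world(c,u,v_,z['d'][v_,u]),4))
for u,v_ in ((226,1),(411,1),(229,265),(374,265)): print('panel',np.round(onplane(c,u,v_,.01),4))
```

```text
[[248  84]
 [248 214]
 [370 214]
 [387  84]]
0.034 [array([0.4222, 0.0766]), array([ 0.4365, -0.0988]), array([ 0.6132, -0.0835]), array([0.5977, 0.0918])]
0.024 [array([0.422 , 0.0775]), array([ 0.4366, -0.1026]), array([ 0.6181, -0.0869]), array([0.6022, 0.0931])]
((517.648193359375, -2.9605789184570312), (177.91188049316406, 177.19290161132812), 4.850162982940674)
rest 269.5985473915681 107.65179202497659 [0.453  0.0508 0.024 ]
rest 357.85866606612956 107.60680039528603 [0.5702 0.0609 0.024 ]
rest 267.77448141329717 192.54156756296723 [ 0.4627 -0.0668  0.024 ]
rest 349.0840211648072 192.91784192637 [ 0.5808 -0.0572  0.024 ]
[ 0.4995 -0.0005  0.0325]
[0.4844 0.1375 0.0093]
[0.4142 0.031  0.0081]
panel [0.3865 0.1724 0.01  ]
panel [0.6163 0.1923 0.01  ]
panel [ 0.413  -0.1999  0.01  ]
panel [ 0.6504 -0.1794  0.01  ]
```

```bash
sed -i 's/^SC=.*/SC=np.array([0.5168,-0.0031]); SY=np.radians(4.87)/' h.py
python3 - <<'E'
from h import *
for n,a in dict(nr=(-.07,-.07),fr=(.07,-.07),fl=(.07,.07),nl=(-.07,.07)).items(): print(n,np.round(slab(*a,.034),4))
plan(slab(-.07,-.07,.042),4.87,6,255)
E
```

```text
nr [ 0.453  -0.0788  0.034 ]
fr [ 0.5925 -0.0669  0.034 ]
fl [0.5806 0.0726 0.034 ]
nl [0.4411 0.0607 0.034 ]
from [ 0.4363 -0.0313  0.263 ] yaw 4.77 F [0.51 0.07 0.72] t 2.0
[255, np.float64(0.21), np.float64(0.81), np.float64(3.68), 0, 0, np.float64(-0.0)]
[255, np.float64(0.21), np.float64(0.81), np.float64(3.68), 0, 0, np.float64(-0.0)]
[255, np.float64(0.21), np.float64(0.81), np.float64(3.69), 0, 0, np.float64(-0.0)]
[255, np.float64(0.21), np.float64(0.81), np.float64(3.68), 0, 0, np.float64(-0.0)]
[255, np.float64(0.21), np.float64(0.81), np.float64(3.69), 0, 0, np.float64(-0.0)]
[255, np.float64(0.22), np.float64(0.82), np.float64(3.68), 0, 0, np.float64(-0.0)]
end [ 0.453  -0.0788  0.042 ] 4.767698311788912
```

Emit:
carry_out(
  increments=[
    [[255,0.2,0.8,3.7,0,0,0],[255,0.2,0.8,3.7,0,0,0],[255,0.2,0.8,3.7,0,0,0],[255,0.2,0.8,3.7,0,0,0],[255,0.2,0.8,3.7,0,0,0],[255,0.2,0.8,3.4,0,0,0],[255,0,0,0,0,0,0],[255,0,0,0,0,0,0],[255,0,0,0,0,0,0]],
  ],
)

```text
time_s: 2.9
tcp_pos: [0.4537, -0.0774, 0.0461]
eef_rot: [0.999, 0.042, 0.001, 0.0]
ft_force: [0.7, 0.0, 0.5]
opening: 0.0002
```

Emit:
carry_out(
  increments=[
    [[255,0,0,0.2,0,0,0],[255,0,0,0.2,0,0,0],[255,0,0,0.1,0,0,0],[255,0,0,0.1,0,0,0]],
  ],
)

```text
time_s: 3.3
tcp_pos: [0.4528, -0.0772, 0.0385]
eef_rot: [0.999, 0.043, 0.0, 0.0]
ft_force: [-0.0, 0.5, 0.3]
opening: -0.0003
```

Emit:
carry_out(
  increments=[
    [[255,0,0,0.1,0,0,0],[255,0,0,0.1,0,0,0],[255,0,0,0.1,0,0,0],[255,0,0,0,0,0,0]],
  ],
)

```text
time_s: 3.7
tcp_pos: [0.4526, -0.0772, 0.0351]
eef_rot: [0.999, 0.043, -0.0, -0.0]
ft_force: [-0.1, -0.0, 0.1]
opening: 0.0002
```

Emit:
carry_out(
  increments=[
    [[255,0,0,0.1,0,0,0],[255,0,0,0,0,0,0]],
  ],
)

```text
time_s: 3.9
tcp_pos: [0.4527, -0.0772, 0.0342]
eef_rot: [0.999, 0.042, -0.0, 0.0]
ft_force: [-1.0, 0.1, 0.3]
opening: -0.0002
```

Emit:
carry_out(
  increments=[
    [[255,0,0,0.1,0,0,0],[255,0,0,0,0,0,0]],
  ],
)

```text
time_s: 4.1
tcp_pos: [0.4528, -0.0772, 0.034]
eef_rot: [0.999, 0.042, -0.0, 0.0]
ft_force: [-5.5, 0.3, 13.5]
opening: 0.0004
```

Emit:
carry_out(
  increments=[
    [[255,0,0,0.1,0,0,0],[255,0,0,0,0,0,0]],
  ],
)

```text
time_s: 4.3
tcp_pos: [0.4529, -0.0772, 0.0339]
eef_rot: [0.999, 0.042, -0.0, 0.001]
ft_force: [-10.2, 0.9, 27.1]
opening: -0.0001
```

Emit:
carry_out(
  increments=[
    [[255,0,0,-0.2,0,0,0],[255,0,0,-0.8,0,0,0],[255,3.5,0.0,-0.2,0,0,0],[255,3.5,0,0,0,0,0],[255,3.5,0,0,0,0,0],[255,3.5,0,0,0,0,0],[255,0,0,0,0,0,0],[255,0,0,0,0,0,0],[255,0,0,0.3,0,0,0],[255,0,0,0.3,0,0,0],[255,0,0,0.2,0,0,0],[255,0,0,0,0,0,0]],
  ],
)

```text
time_s: 5.5
tcp_pos: [0.5916, -0.0656, 0.0361]
eef_rot: [0.999, 0.042, -0.0, 0.0]
ft_force: [-0.7, -0.1, -0.4]
opening: 0.0
```

Emit:
carry_out(
  increments=[
    [[255,0,0,0.1,0,0,0],[255,0,0,0,0,0,0]],
  ],
)

```text
time_s: 5.7
tcp_pos: [0.5921, -0.0654, 0.0353]
eef_rot: [0.999, 0.042, 0.0, 0.0]
ft_force: [-0.2, -0.8, -0.5]
opening: -0.0
```

Emit:
carry_out(
  increments=[
    [[255,0,0,0.05,0,0,0],[255,0,0,0,0,0,0]],
  ],
)

```text
time_s: 5.9
tcp_pos: [0.5922, -0.0653, 0.0348]
eef_rot: [0.999, 0.042, 0.0, 0.0]
ft_force: [0.3, -0.8, -0.3]
opening: -0.0001
```

Emit:
carry_out(
  increments=[
    [[255,0,0,0.05,0,0,0],[255,0,0,0.05,0,0,0],[255,0,0,0,0,0,0]],
  ],
)

```text
time_s: 6.2
tcp_pos: [0.5923, -0.0654, 0.0339]
eef_rot: [0.999, 0.042, 0.0, 0.0]
ft_force: [-0.1, -0.1, 1.0]
opening: 0.0002
```

Emit:
carry_out(
  increments=[
    [[255,0,0,0.05,0,0,0],[255,0,0,0,0,0,0]],
  ],
)

```text
time_s: 6.4
tcp_pos: [0.5923, -0.0654, 0.0334]
eef_rot: [0.999, 0.042, 0.0, 0.0]
ft_force: [-0.0, 0.4, 1.3]
opening: 0.0001
```

Emit:
carry_out(
  increments=[
    [[255,0,0,0.05,0,0,0],[255,0,0,0.05,0,0,0],[255,0,0,0,0,0,0]],
  ],
)

```text
time_s: 6.7
tcp_pos: [0.5924, -0.0654, 0.0324]
eef_rot: [0.999, 0.042, 0.0, 0.0]
ft_force: [1.0, -1.2, 1.9]
opening: 0.0001
```

Emit:
carry_out(
  increments=[
    [[255,0,0,0.1,0,0,0],[255,0,0,0,0,0,0]],
  ],
)

```text
time_s: 6.9
tcp_pos: [0.5924, -0.0654, 0.0313]
eef_rot: [0.999, 0.042, 0.0, 0.0]
ft_force: [0.7, -1.4, 1.8]
opening: -0.0
```

Emit:
carry_out(
  increments=[
    [[255,0,0,-0.3,0,0,0],[255,0,0,-0.7,0,0,0],[255,0,0,-2,0,0,0],[255,0,0,-4,0,0,0],[0,0,0,-4,0,0,0],[0,0,0,-4,0,0,0]],
  ],
)

```text
time_s: 7.5
tcp_pos: [0.5917, -0.0649, 0.1832]
eef_rot: [0.999, 0.043, -0.0, -0.0]
ft_force: [1.7, -0.3, 0.6]
opening: 0.0279
```

Run:
```python
from h import *
plan((.345,-.31,.21),-98,14,0)
z=np.load('w1.npz'); print(-z['R'].T@z['t'])
```

```text
from [ 0.5917 -0.0649  0.1832] yaw 4.9 F [ 1.68 -0.33  0.6 ] t 7.5
[0, np.float64(-1.91), np.float64(1.59), np.float64(-0.19), 0, 0, np.float64(0.128)]
[0, np.float64(-1.69), np.float64(1.82), np.float64(-0.19), 0, 0, np.float64(0.128)]
[0, np.float64(-1.44), np.float64(2.02), np.float64(-0.19), 0, 0, np.float64(0.128)]
[0, np.float64(-1.17), np.float64(2.19), np.float64(-0.19), 0, 0, np.float64(0.128)]
[0, np.float64(-0.88), np.float64(2.32), np.float64(-0.19), 0, 0, np.float64(0.128)]
[0, np.float64(-0.57), np.float64(2.42), np.float64(-0.19), 0, 0, np.float64(0.128)]
[0, np.float64(-0.26), np.float64(2.47), np.float64(-0.19), 0, 0, np.float64(0.128)]
[0, np.float64(0.05), np.float64(2.48), np.float64(-0.19), 0, 0, np.float64(0.128)]
[0, np.float64(0.37), np.float64(2.46), np.float64(-0.19), 0, 0, np.float64(0.128)]
[0, np.float64(0.68), np.float64(2.39), np.float64(-0.19), 0, 0, np.float64(0.128)]
[0, np.float64(0.98), np.float64(2.28), np.float64(-0.19), 0, 0, np.float64(0.128)]
[0, np.float64(1.27), np.float64(2.14), np.float64(-0.2), 0, 0, np.float64(0.128)]
[0, np.float64(1.53), np.float64(1.96), np.float64(-0.19), 0, 0, np.float64(0.128)]
[0, np.float64(1.76), np.float64(1.74), np.float64(-0.2), 0, 0, np.float64(0.128)]
end [ 0.345 -0.31   0.21 ] -97.77180079140906
[0.4312325  0.04368008 0.40455129]
```

Emit:
carry_out(
  increments=[
    [[0,-1.9,1.6,0,0,0,0.128],[0,-1.7,1.8,0,0,0,0.128],[0,-1.4,2.0,-0.2,0,0,0.128],[0,-1.2,2.2,-0.2,0,0,0.128],[0,-0.9,2.3,-0.2,0,0,0.128],[0,-0.6,2.4,-0.2,0,0,0.128],[0,-0.3,2.5,-0.2,0,0,0.128],[0,0.1,2.5,-0.2,0,0,0.128],[0,0.4,2.5,-0.2,0,0,0.128],[0,0.7,2.4,-0.2,0,0,0.128],[0,1.0,2.3,-0.2,0,0,0.128],[0,1.3,2.1,-0.2,0,0,0.128]],
  ],
)

```text
time_s: 8.7
tcp_pos: [0.3795, -0.2763, 0.2018]
eef_rot: [0.747, -0.665, 0.0, -0.0]
ft_force: [-0.4, -0.1, -0.4]
opening: 0.0851
```

Emit:
carry_out(
  increments=[
    [[0,1.5,2.0,-0.2,0,0,0.128],[0,1.8,1.7,0,0,0,0.128],[0,0,0,0,0,0,0],[0,0,0,0,0,0,0]],
  ],
)

```text
time_s: 9.1
tcp_pos: [0.3451, -0.3109, 0.2036]
eef_rot: [-0.658, 0.753, -0.0, 0.0]
ft_force: [0.5, -0.4, 0.3]
opening: 0.0854
```

Run:
```python
from h import *
s=robot.read_state();print(s['tcp_pos'],yaw(s),s['ft_force'],s['opening'],s['time_s'],s['joint_positions'])
c=get_calibration('wrist'); im,d=grab_frame('wrist'); save('w2.png',im); np.savez('w2.npz',im=im,d=d,R=c['R'],t=c['t'],f=c['vertical_fov'],cx=c['cx'],cy=c['cy'])
```

```text
[ 0.34512303 -0.31091376  0.20359606] -97.75098895583807 [ 0.47843943 -0.43239385  0.33572715] 0.08544824070970439 9.1 [ 0.90641512  0.01134116 -0.27153108  1.89245626  0.00292679  1.23806399
 -1.07213151]
```

View pics/w2.png

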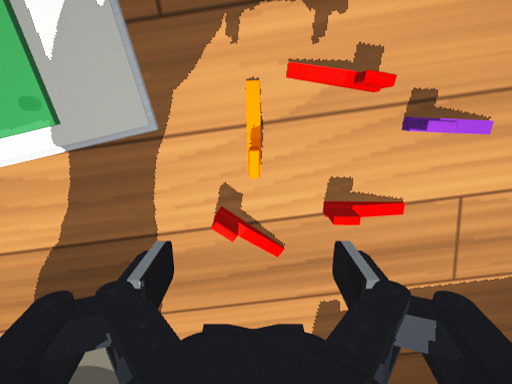

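Run:
```python
from h import *
z=np.load('w2.npz'); im=z['im'];d=z['d']; c=dict(vertical_fov=float(z['f']),cx=float(z['cx']),cy=float(z['cy']),R=z['R'],t=z['t'])
hsv=cv2.cvtColor(im,cv2.COLOR_RGB2HSV);H,S,V=hsv[...,0],hsv[...,1],hsv[...,2]
o=(H>9)&(H<24)&(S>215); o[:, :235]=0;o[:,270:]=0;o[:70]=0;o[190:]=0
for r in range(76,184,4):
    xs=np.where(o[r])[0]
    if len(xs):
        a=[np.round(world(c,x,r,d[r,x]),4) for x in (xs.min()+1,int(xs.mean()),xs.max()-1)]
        print(r,xs.min(),xs.max(),*a)
P=np.array([world(c,x,r,d[r,x]) for r,x in zip(*np.where(o))])
P=P[(P[:,2]>.003)&(P[:,2]<.06)]
print('all',cv2.minAreaRect((P[:,:2]*1000).astype(np.float32)))
T=P[P[:,2]>.046]; print('ribtop',len(T),T.mean(0),cv2.minAreaRect((T[:,:2]*1000).astype(np.float32)))
save('w2c.png',cv2.resize(im[60:200,200:310],None,fx=4.2,fy=4.2,interpolation=cv2.INTER_CUBIC))
for u,v in ((222,215),(281,253),(340,205)): print(world(c,u,v,d[v,u]))
```

```text
80 251 258 [ 0.4543 -0.3246  0.0049] [ 0.4539 -0.3269  0.005 ] [ 0.4534 -0.3303  0.0056]
84 246 259 [ 0.4507 -0.3183  0.0054] [ 0.4498 -0.324   0.0065] [ 0.449  -0.3309  0.0051]
88 246 259 [ 0.4463 -0.3177  0.007 ] [ 0.4455 -0.3234  0.0068] [ 0.4445 -0.3303  0.0075]
92 246 259 [ 0.442  -0.3171  0.0073] [ 0.4411 -0.3228  0.0081] [ 0.4402 -0.3297  0.0072]
96 246 259 [ 0.4376 -0.3164  0.0071] [ 0.4368 -0.3222  0.0081] [ 0.4358 -0.3291  0.0085]
100 246 259 [ 0.4332 -0.3158  0.0094] [ 0.4324 -0.3216  0.0093] [ 0.4315 -0.3286  0.0081]
104 246 259 [ 0.4288 -0.3152  0.009 ] [ 0.428  -0.321   0.0089] [ 0.427  -0.328   0.0101]
108 246 259 [ 0.4243 -0.3146  0.011 ] [ 0.4235 -0.3204  0.0105] [ 0.4226 -0.3274  0.0105]
112 246 260 [ 0.4199 -0.314   0.0109] [ 0.4189 -0.321   0.0116] [ 0.418  -0.3279  0.0122]
116 246 260 [ 0.4154 -0.3134  0.0125] [ 0.4145 -0.3204  0.0127] [ 0.4135 -0.3273  0.0127]
120 247 260 [ 0.4108 -0.3139  0.0123] [ 0.41   -0.3197  0.0126] [ 0.409  -0.3268  0.0126]
124 246 260 [ 0.4065 -0.3121  0.0137] [ 0.4055 -0.3191  0.0133] [ 0.4046 -0.3261  0.015 ]
128 247 259 [ 0.4017 -0.3
[... 809 characters left out ...]
3091  0.0481] [ 0.3645 -0.3146  0.0486] [ 0.3577 -0.32    0.0162]
168 248 260 [ 0.3608 -0.3085  0.0488] [ 0.3602 -0.314   0.0496] [ 0.3587 -0.3195  0.0455]
172 248 259 [ 0.3562 -0.3079  0.0482] [ 0.3558 -0.3123  0.049 ] [ 0.3551 -0.3178  0.049 ]
176 249 258 [ 0.3518 -0.3084  0.0492] [ 0.3513 -0.3117  0.0489] [ 0.3505 -0.3161  0.0481]
all ((402.02734375, -318.6075134277344), (15.847173690795898, 105.28336334228516), 83.29345703125)
ribtop 303 [ 0.36553621 -0.31422394  0.04852807] ((365.3093566894531, -314.25201416015625), (11.676197052001953, 31.265113830566406), 85.3277587890625)
[ 0.30019519 -0.26507228  0.02175213]
[ 0.22392327 -0.33448845 -0.0004689 ]
[ 0.29143668 -0.41554139  0.01673323]
```

View pics/w2c.png

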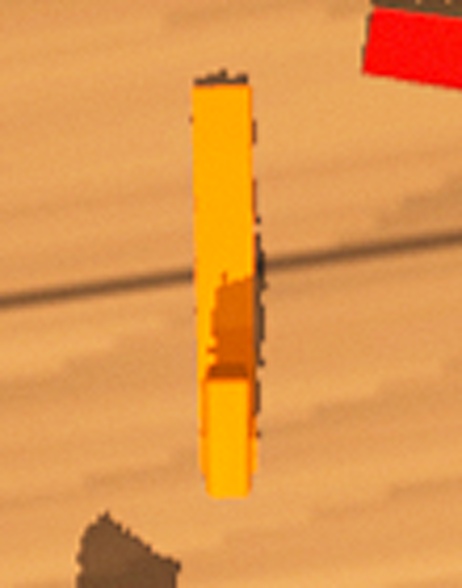

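Run:
```python
from h import *
plan((.3653,-.3142,.022),-96.9,6,130)
```

```text
from [ 0.3456 -0.3105  0.2035] yaw -97.67 F [0.18 0.28 1.44] t 9.15
[130, np.float64(0.02), np.float64(-0.33), np.float64(3.03), 0, 0, np.float64(-0.002)]
[130, np.float64(0.02), np.float64(-0.33), np.float64(3.02), 0, 0, np.float64(-0.002)]
[130, np.float64(0.02), np.float64(-0.33), np.float64(3.03), 0, 0, np.float64(-0.002)]
[130, np.float64(0.02), np.float64(-0.34), np.float64(3.02), 0, 0, np.float64(-0.002)]
[130, np.float64(0.02), np.float64(-0.33), np.float64(3.03), 0, 0, np.float64(-0.002)]
[130, np.float64(0.02), np.float64(-0.34), np.float64(3.02), 0, 0, np.float64(-0.002)]
end [ 0.3653 -0.3142  0.022 ] -96.98534239683123
```

Emit:
carry_out(
  increments=[
    [[130,0,-0.6,3,0,0,-0.013],[130,0.1,-0.6,3,0,0,0],[130,0,-0.5,2.5,0,0,0],[130,0,-0.3,2.5,0,0,0],[130,0,0,2,0,0,0],[130,0,0,2,0,0,0],[130,0,0,1.5,0,0,0],[130,0,0,1,0,0,0],[130,0,0,0.4,0,0,0],[130,0,0,0,0,0,0],[130,0,0,0,0,0,0]],
  ],
)

```text
time_s: 10.25
tcp_pos: [0.3654, -0.3148, 0.025]
eef_rot: [-0.662, 0.749, -0.001, 0.0]
ft_force: [0.6, 0.4, -0.1]
opening: 0.0419
```

Run:
```python
from h import *
plan((.3653,-.3142,.022),-96.9,1,130); print(robot.read_state()['opening'])
```

```text
from [ 0.3654 -0.3148  0.025 ] yaw -97.03 F [ 0.63  0.39 -0.08] t 10.25
[130, np.float64(-0.06), np.float64(0.02), np.float64(0.3), 0, 0, np.float64(-0.002)]
end [ 0.3653 -0.3142  0.022 ] -96.91118061437282
0.041869119946905516
```

Emit:
carry_out(
  increments=[
    [[130,-0.05,0,0.3,0,0,0],[130,0,0,0,0,0,0],[255,0,0,0,0,0,0],[255,0,0,0,0,0,0],[255,0,0,0,0,0,0],[255,0,0,0,0,0,0],[255,0,0,0,0,0,0]],
  ],
  force=40,
)

```text
time_s: 10.95
tcp_pos: [0.365, -0.3143, 0.0215]
eef_rot: [-0.662, 0.749, -0.0, -0.0]
ft_force: [-1.4, 0.9, 1.6]
opening: 0.0109
```

Run:
```python
from h import *
s=robot.read_state();print(s['tcp_pos'],yaw(s),s['ft_force'],s['opening'],s['time_s'])
im,d=grab_frame('wrist'); save('w3.png',im)
```

```text
[ 0.36502628 -0.31433346  0.02149331] -97.06220578688026 [-1.39188469  0.86465503  1.58772265] 0.010949446617991696 10.95
```

View pics/w3.png

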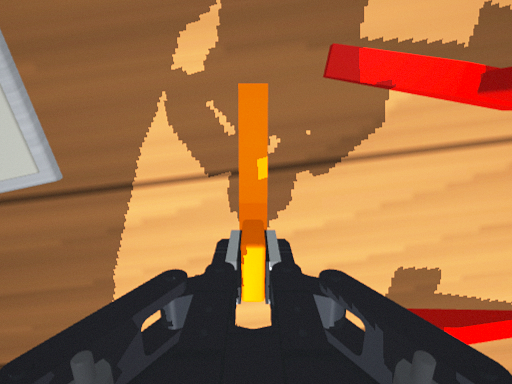

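Emit:
carry_out(
  increments=[
    [[255,0,0,-0.5,0,0,0],[255,0,0,-1.5,0,0,0],[255,0,0,-3,0,0,0],[255,0,0,-3,0,0,0],[255,0,0,-2,0,0,0],[255,0,0,0,0,0,0]],
  ],
)

```text
time_s: 11.6
tcp_pos: [0.3663, -0.3152, 0.1242]
eef_rot: [-0.662, 0.749, -0.002, 0.0]
ft_force: [0.2, 0.7, -0.8]
opening: 0.0113
```

Run:
```python
from h import *
print(slab(.08,-.2,0)); plan(slab(.08,-.2,.10),4.87,16,255); print(robot.read_state()['opening'])
```

```text
[ 0.61349024 -0.19558636  0.        ]
from [ 0.3663 -0.3152  0.1242] yaw -97.06 F [ 0.19  0.75 -0.81] t 11.6
[255, np.float64(-0.93), np.float64(-1.44), np.float64(0.15), 0, 0, np.float64(-0.111)]
[255, np.float64(-0.77), np.float64(-1.54), np.float64(0.15), 0, 0, np.float64(-0.111)]
[255, np.float64(-0.59), np.float64(-1.61), np.float64(0.15), 0, 0, np.float64(-0.111)]
[255, np.float64(-0.41), np.float64(-1.67), np.float64(0.15), 0, 0, np.float64(-0.111)]
[255, np.float64(-0.22), np.float64(-1.7), np.float64(0.15), 0, 0, np.float64(-0.111)]
[255, np.float64(-0.03), np.float64(-1.72), np.float64(0.15), 0, 0, np.float64(-0.111)]
[255, np.float64(0.16), np.float64(-1.71), np.float64(0.15), 0, 0, np.float64(-0.111)]
[255, np.float64(0.35), np.float64(-1.68), np.float64(0.15), 0, 0, np.float64(-0.111)]
[255, np.float64(0.53), np.float64(-1.63), np.float64(0.15), 0, 0, np.float64(-0.111)]
[255, np.float64(0.71), np.float64(-1.56), np.float64(0.15), 0, 0, np.float64(-0.111)]
[255, np.float64(0.87), np.float64(-1.48), np.float64(0.15), 0, 0, np.float64(-0.111)]
[255, np.float64(1.03), np.float64(-1.37), np.float64(0.15), 0, 0, np.float64(-0.111)]
[255, np.float64(1.18), np.float64(-1.25), np.float64(0.16), 0, 0, np.float64(-0.111)]
[255, np.float64(1.31), np.float64(-1.11), np.float64(0.15), 0, 0, np.float64(-0.111)]
[255, np.float64(1.42), np.float64(-0.95), np.float64(0.16), 0, 0, np.float64(-0.111)]
[255, np.float64(1.53), np.float64(-0.79), np.float64(0.15), 0, 0, np.float64(-0.111)]
end [ 0.6135 -0.1956  0.1   ] 4.699796659630219
0.011321809004623677
```

Emit:
carry_out(
  increments=[
    [[255,-0.9,-1.4,0.1,0,0,-0.111],[255,-0.8,-1.5,0.1,0,0,-0.111],[255,-0.6,-1.6,0.1,0,0,-0.111],[255,-0.4,-1.7,0.1,0,0,-0.111],[255,-0.2,-1.7,0.1,0,0,-0.111],[255,0,-1.7,0.2,0,0,-0.111],[255,0.2,-1.7,0.2,0,0,-0.111],[255,0.3,-1.7,0.2,0,0,-0.111]],
  ],
)

```text
time_s: 12.4
tcp_pos: [0.488, -0.2542, 0.1091]
eef_rot: [0.921, -0.39, -0.001, -0.0]
ft_force: [0.4, -0.6, -1.3]
opening: 0.0112
```

Emit:
carry_out(
  increments=[
    [[255,0.5,-1.6,0.2,0,0,-0.111],[255,0.7,-1.6,0.2,0,0,-0.111],[255,0.9,-1.5,0.2,0,0,-0.111],[255,1.0,-1.4,0.2,0,0,-0.111],[255,1.2,-1.2,0.2,0,0,-0.111],[255,1.3,-1.1,0.2,0,0,-0.111],[255,1.4,-1.0,0.2,0,0,-0.111],[255,1.5,-0.8,0,0,0,-0.114],[255,0,0,0,0,0,0],[255,0,0,0,0,0,0]],
  ],
)

```text
time_s: 13.4
tcp_pos: [0.6103, -0.194, 0.0952]
eef_rot: [0.999, 0.041, -0.001, -0.0]
ft_force: [-0.6, -0.2, -0.5]
opening: 0.0112
```

Run:
```python
from h import *
plan(slab(.08,-.2,.036),4.87,1,255)
c=get_calibration('wrist'); im,d=grab_frame('wrist'); save('w4.png',im); np.savez('w4.npz',im=im,d=d,R=c['R'],t=c['t'],f=c['vertical_fov'],cx=c['cx'],cy=c['cy'])
```

```text
from [ 0.6103 -0.194   0.0952] yaw 4.72 F [-0.58 -0.25 -0.46] t 13.4
[255, np.float64(0.31), np.float64(0.18), np.float64(5.92), 0, 0, np.float64(-0.003)]
end [ 0.6135 -0.1955  0.036 ] 4.896734986408186
```

View pics/w4.png

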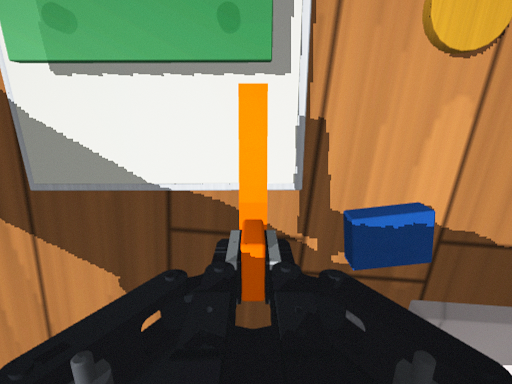

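The wedge is held straight, with its nose at about (253,84). The slab's far-right corner is at about (272,61), its far-right rest at (229,17). I'll check both against the model.

Run:
```python
from h import *
z=np.load('w4.npz'); im=z['im'];d=z['d']; c=dict(vertical_fov=float(z['f']),cx=float(z['cx']),cy=float(z['cy']),R=z['R'],t=z['t'])
save('w4c.png',cv2.resize(im[0:130,190:320],None,fx=4.5,fy=4.5,interpolation=cv2.INTER_CUBIC))
def loc(p):
    q=np.array(p[:2])-SC; return np.round([q[0]*np.cos(SY)+q[1]*np.sin(SY),-q[0]*np.sin(SY)+q[1]*np.cos(SY)],4)
print('corner', loc(onplane(c,272,61,.034)), 'rest',loc(onplane(c,229,17,.024)), 'edge pt',loc(onplane(c,100,61,.034)))
for v in (86,120,160,200):
    r=im[v].astype(int); xs=np.where((r[:,0]>200)&(r[:,2]<60)&(r[:,1]>60))[0]; xs=xs[(xs>225)&(xs<285)]; print(v,xs.min(),xs.max(),[loc(world(c,x,v,d[v,x])) for x in (xs.min()+1,xs.max()-1)],world(c,253,v,d[v,253])[2])
print('nose front', loc(onplane(c,253,84,.0952-.0215+.006)))
print('tcp',loc(robot.read_state()['tcp_pos']))
```

```text
corner [ 0.0911 -0.0915] rest [ 0.062  -0.0624] edge pt [-0.0255 -0.0911]
86 239 267 [array([ 0.0712, -0.1111]), array([ 0.0852, -0.1112])] 0.07866529518029775
120 239 266 [array([ 0.071 , -0.1287]), array([ 0.0848, -0.1288])] 0.08261154009825397
160 239 266 [array([ 0.0708, -0.1503]), array([ 0.0848, -0.1502])] 0.08595648200389389
200 238 267 [array([ 0.0701, -0.1723]), array([ 0.0854, -0.1722])] 0.09028978135970923
nose front [ 0.0782 -0.1102]
tcp [ 0.0766 -0.1987]
```

View pics/w4c.png

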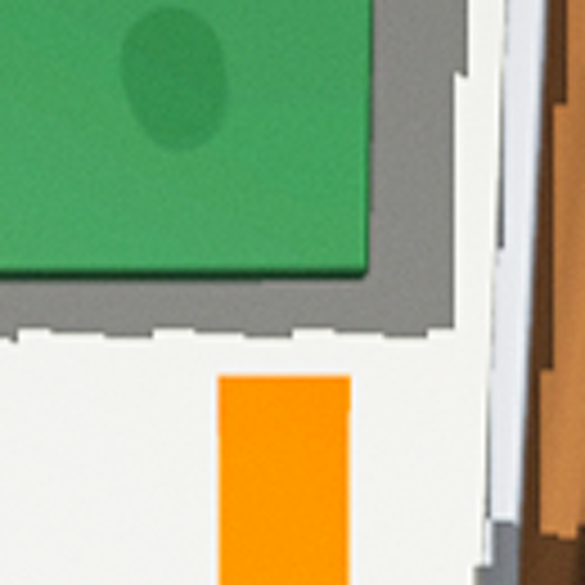

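Emit:
carry_out(
  increments=[
    [[255,0.15,0,1.5,0,0,-0.003],[255,0.18,0,1.5,0,0,0],[255,0,0,1.3,0,0,0],[255,0,0,0.8,0,0,0],[255,0,0,0.5,0,0,0],[255,0,0,0.3,0,0,0],[255,0,0,0.1,0,0,0],[255,0,0,0,0,0,0],[255,0,0,0,0,0,0]],
  ],
)

```text
time_s: 14.35
tcp_pos: [0.6146, -0.1939, 0.0368]
eef_rot: [0.999, 0.044, 0.0, 0.0]
ft_force: [-0.2, 0.3, -0.3]
opening: 0.0114
```

Emit:
carry_out(
  increments=[
    [[255,-0.1,0,0.2,0,0,0.003],[255,0,0,0.2,0,0,0],[255,0,-1,0,0,0,0],[255,0,-1,0,0,0,0],[255,0,0,0,0,0,0],[255,0,0,0,0,0,0]],
  ],
)

```text
time_s: 14.95
tcp_pos: [0.6117, -0.1734, 0.0325]
eef_rot: [0.999, 0.043, 0.0, 0.0]
ft_force: [-0.4, -0.6, -1.3]
opening: 0.0113
```

```bash
cat >> h.py <<'E'
def loc(p):
    q=np.array(p[:2])-SC; return np.round([q[0]*np.cos(SY)+q[1]*np.sin(SY),-q[0]*np.sin(SY)+q[1]*np.cos(SY)],4)
def st():
    s=robot.read_state(); print('loc',loc(s['tcp_pos']),'z',round(s['tcp_pos'][2],4),'yaw',round(yaw(s),2),'F',np.round(s['ft_force'],2),'M',np.round(s['wrist_torque'],3),'op',round(s['opening'],4),'t',s['time_s'])
def wr(n):
    c=get_calibration('wrist'); im,d=grab_frame('wrist'); save(n+'.png',im); np.savez(n+'.npz',im=im,d=d,R=c['R'],t=c['t'],f=c['vertical_fov'],cx=c['cx'],cy=c['cy'])
E
python3 - <<'E'
from h import *
st(); wr('w5'); im,d=grab_frame('side'); save('s5.png',cv2.resize(im[100:300,180:380],None,fx=3,fy=3))
E
```

```text
loc [ 0.0801 -0.1777] z 0.0325 yaw 4.94 F [-0.4  -0.59 -1.34] M [-0.043  0.056 -0.019] op 0.0113 t 14.95
```

View pics/w5.png

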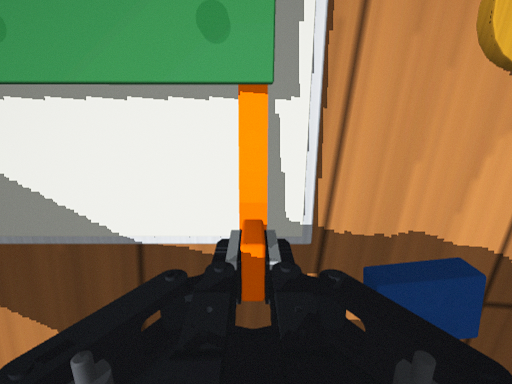

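View pics/s5.png

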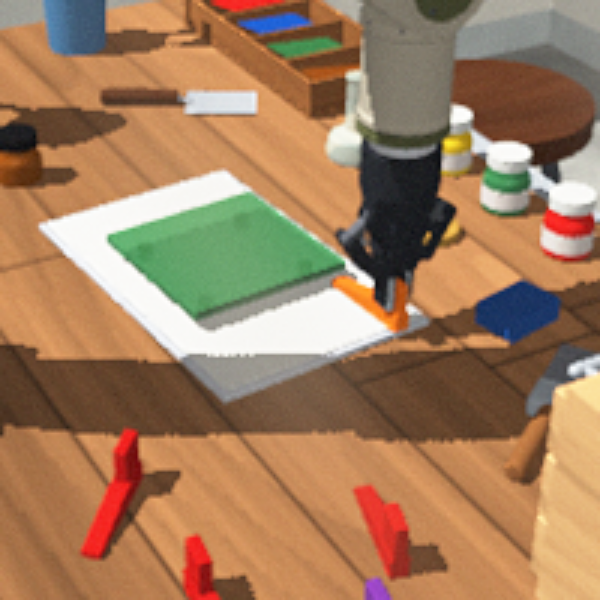

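Emit:
carry_out(
  increments=[
    [[255,0,-0.6,0,0,0,0],[255,0,-0.8,0,0,0,0],[255,0,-0.8,0,0,0,0],[255,0,-0.6,0,0,0,0],[255,0,0,0,0,0,0],[255,0,0,0,0,0,0]],
  ],
)

```text
time_s: 15.65
tcp_pos: [0.6092, -0.146, 0.0324]
eef_rot: [0.999, 0.043, 0.0, 0.0]
ft_force: [-0.8, 0.4, -0.4]
opening: 0.0112
```

Run:
```python
from h import *
st()
```

```text
loc [ 0.08   -0.1503] z 0.0324 yaw 4.89 F [-0.75  0.39 -0.37] M [-0.038 -0.01   0.026] op 0.0112 t 15.65
```

Now lower onto the panel in small steps until it touches.

Emit:
carry_out(
  increments=[
    [[255,0,0,0.06,0,0,0],[255,0,0,0,0,0,0]],
  ],
)

```text
time_s: 15.85
tcp_pos: [0.6092, -0.1466, 0.0316]
eef_rot: [0.999, 0.042, -0.0, 0.0]
ft_force: [-0.0, 0.3, 0.2]
opening: 0.0114
```

Emit:
carry_out(
  increments=[
    [[255,0,0,0.03,0,0,0],[255,0,0,0,0,0,0]],
  ],
)

```text
time_s: 16.05
tcp_pos: [0.6092, -0.1466, 0.0316]
eef_rot: [0.999, 0.042, -0.0, 0.0]
ft_force: [-1.5, -0.1, 2.6]
opening: 0.0113
```

Emit:
carry_out(
  increments=[
    [[255,0,0,0.03,0,0,0],[255,0,0,0,0,0,0]],
  ],
)

```text
time_s: 16.25
tcp_pos: [0.6093, -0.1466, 0.0316]
eef_rot: [0.999, 0.042, 0.0, 0.0]
ft_force: [-2.7, -1.0, 5.5]
opening: 0.0114
```

Emit:
carry_out(
  increments=[
    [[255,0,0,-0.05,0,0,0],[255,0,-0.3,0,0,0,0],[255,0,-0.3,0,0,0,0],[255,0,-0.3,0,0,0,0],[255,0,-0.1,0,0,0,0],[255,0,0,0,0,0,0],[255,0,0,0,0,0,0]],
  ],
)

```text
time_s: 16.95
tcp_pos: [0.6084, -0.1358, 0.0316]
eef_rot: [0.999, 0.043, 0.0, -0.0]
ft_force: [0.0, 0.1, 1.0]
opening: 0.011
```

Run:
```python
from h import *
st(); wr('w6')
```

```text
loc [ 0.08 -0.14] z 0.0316 yaw 4.89 F [0.03 0.1  1.04] M [0.14  0.028 0.022] op 0.011 t 16.95
```

View pics/w6.png

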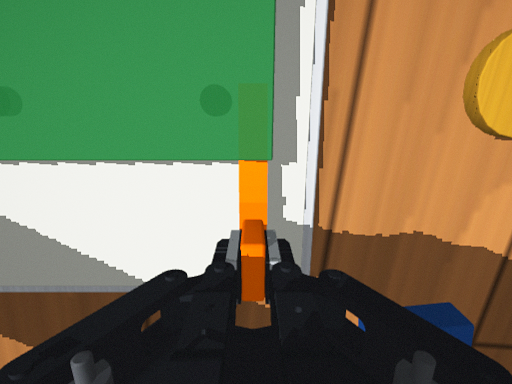

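Emit:
carry_out(
  increments=[
    [[255,0,-0.1,0,0,0,0],[255,0,0,0,0,0,0],[255,0,0,0,0,0,0]],
  ],
)

```text
time_s: 17.3
tcp_pos: [0.6082, -0.1353, 0.0316]
eef_rot: [0.999, 0.042, -0.0, 0.0]
ft_force: [-0.5, -0.3, 1.4]
opening: 0.0115
```

Emit:
carry_out(
  increments=[
    [[255,0,-0.05,0,0,0,0],[255,0,0,0,0,0,0],[255,0,0,0,0,0,0]],
  ],
)

```text
time_s: 17.6
tcp_pos: [0.6082, -0.1347, 0.0316]
eef_rot: [0.999, 0.042, -0.0, 0.0]
ft_force: [-0.4, 0.2, -0.1]
opening: 0.0113
```

Emit:
carry_out(
  increments=[
    [[255,0,-0.05,0,0,0,0],[255,0,0,0,0,0,0],[255,0,0,0,0,0,0]],
  ],
)

```text
time_s: 17.9
tcp_pos: [0.6082, -0.134, 0.0316]
eef_rot: [0.999, 0.043, -0.0, -0.0]
ft_force: [0.7, 0.3, -0.2]
opening: 0.0114
```

Run:
```python
from h import *
st()
```

```text
loc [ 0.0799 -0.1382] z 0.0316 yaw 4.87 F [ 0.69  0.31 -0.18] M [-0.04   0.037 -0.029] op 0.0114 t 17.9
```

Emit:
carry_out(
  increments=[
    [[255,0,-0.05,0,0,0,0],[255,0,0,0,0,0,0],[255,0,0,0,0,0,0]],
  ],
)

```text
time_s: 18.2
tcp_pos: [0.6081, -0.1336, 0.0316]
eef_rot: [0.999, 0.043, 0.0, 0.0]
ft_force: [0.7, 0.0, -2.0]
opening: 0.0112
```

Emit:
carry_out(
  increments=[
    [[255,0,-0.04,0,0,0,0],[255,0,0,0,0,0,0],[255,0,0,0,0,0,0]],
  ],
)

```text
time_s: 18.5
tcp_pos: [0.6081, -0.1333, 0.0316]
eef_rot: [0.999, 0.042, -0.0, 0.0]
ft_force: [1.0, 0.5, -0.3]
opening: 0.0112
```

Emit:
carry_out(
  increments=[
    [[255,0,-0.04,0,0,0,0],[255,0,0,0,0,0,0],[255,0,0,0,0,0,0]],
  ],
)

```text
time_s: 18.8
tcp_pos: [0.6081, -0.1328, 0.0316]
eef_rot: [0.999, 0.043, 0.0, 0.0]
ft_force: [0.2, -0.3, -1.5]
opening: 0.0113
```

Emit:
carry_out(
  increments=[
    [[255,0,-0.04,0,0,0,0],[255,0,0,0,0,0,0],[255,0,0,0,0,0,0]],
  ],
)

```text
time_s: 19.1
tcp_pos: [0.608, -0.1325, 0.0316]
eef_rot: [0.999, 0.042, 0.0, 0.0]
ft_force: [-0.2, 0.0, -0.4]
opening: 0.0111
```

Run:
```python
from h import *
st(); wr('w7'); st()
c=get_calibration('wrist')
for n in ('w6','w7'):
    z=np.load(n+'.npz'); cc=dict(vertical_fov=float(z['f']),cx=float(z['cx']),cy=float(z['cy']),R=z['R'],t=z['t']); d=z['d']
    ps=np.array([world(cc,u,v,d[v,u]) for u in range(255,270) for v in range(20,60)]); print('corner z',n,ps[:,2].mean(), np.array([world(cc,u,v,d[v,u]) for u in range(20,60) for v in range(20,60)])[:,2].mean())
```

```text
loc [ 0.0799 -0.1366] z 0.0316 yaw 4.87 F [-0.22  0.04 -0.43] M [ 0.047 -0.066  0.013] op 0.0111 t 19.1
loc [ 0.0799 -0.1366] z 0.0316 yaw 4.87 F [-0.54  0.13 -0.41] M [-0.011 -0.02  -0.044] op 0.0113 t 19.15
corner z w6 0.03350872975635935 0.03326150982043908
corner z w7 0.03346973893905943 0.03330315157110042
```

View pics/w7.png

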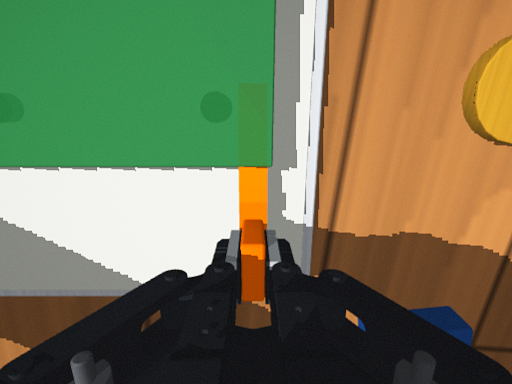

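```bash
cat >> h.py <<'E'
def avg(n=6):
    F=[];M=[];A=[]
    for i in range(n):
        cc=get_calibration('wrist'); im,d=grab_frame('wrist'); s=robot.read_state(); F.append(s['ft_force']);M.append(s['wrist_torque'])
        vv,uu=np.mgrid[5:70:4,5:265:4]; dd=d[5:70:4,5:265:4]; f=K(cc)
        P=np.stack([(uu-cc['cx'])/f*dd,(vv-cc['cy'])/f*dd,dd],-1).reshape(-1,3); W=(P-np.array(cc['t']))@np.array(cc['R'])
        q=W[:,:2]-SC; L=np.c_[q[:,0]*np.cos(SY)+q[:,1]*np.sin(SY),-q[:,0]*np.sin(SY)+q[:,1]*np.cos(SY)]
        ok=(W[:,2]>.028)&(W[:,2]<.04)
        a,*_=np.linalg.lstsq(np.c_[np.ones(ok.sum()),L[ok]-[.09,-.09]],W[ok,2],rcond=None); A.append(a)
    F=np.array(F); print('F',np.round(F.mean(0),2),'+-',np.round(F.std(0)/np.sqrt(n),2),'M',np.round(np.mean(M,0),3),'corner z mm,slopes mrad',np.round(np.mean(A,0)*1000,2),np.round(np.std(A,0)*1000/np.sqrt(n),2)); st()
E
python3 -c "
from h import *
avg()"
```

```text
F [-0.17  0.18 -0.89] +- [0.11 0.18 0.21] M [0.017 0.013 0.012] corner z mm,slopes mrad [32.87  0.29 -1.42] [0.08 0.24 1.33]
loc [ 0.0799 -0.1366] z 0.0316 yaw 4.87 F [-0.16 -0.1  -0.36] M [0.015 0.047 0.013] op 0.0113 t 19.45
```

Emit:
carry_out(
  increments=[
    [[255,0,-0.05,0,0,0,0],[255,0,0,0,0,0,0]],
  ],
)

```text
time_s: 19.65
tcp_pos: [0.608, -0.132, 0.0316]
eef_rot: [0.999, 0.042, -0.0, 0.0]
ft_force: [-0.0, -1.1, -1.0]
opening: 0.0117
```

```bash
python3 -c "
from h import *
avg()"
```

```text
F [ 0.49 -0.1  -1.18] +- [0.26 0.15 0.16] M [-0.073 -0.025 -0.004] corner z mm,slopes mrad [32.99  0.55 -2.9 ] [0.07 0.15 1.16]
loc [ 0.0799 -0.1361] z 0.0316 yaw 4.87 F [-0.57 -0.28 -0.98] M [-0.091 -0.058 -0.086] op 0.0113 t 19.95
```

Emit:
carry_out(
  increments=[
    [[255,0,-0.05,0,0,0,0],[255,0,0,0,0,0,0]],
  ],
)

```text
time_s: 20.15
tcp_pos: [0.608, -0.1317, 0.0316]
eef_rot: [0.999, 0.042, 0.0, 0.0]
ft_force: [0.7, -0.1, -0.8]
opening: 0.0115
```

```bash
python3 -c "
from h import *
avg()"
```

```text
F [ 0.2  -0.91 -1.11] +- [0.3  0.19 0.15] M [-0.326 -0.018 -0.002] corner z mm,slopes mrad [32.86  0.17 -1.08] [0.04 0.23 0.77]
loc [ 0.0799 -0.1358] z 0.0316 yaw 4.86 F [ 1.2  -1.75 -1.41] M [-0.378 -0.041  0.008] op 0.0111 t 20.45
```

Emit:
carry_out(
  increments=[
    [[255,0,-0.05,0,0,0,0],[255,0,0,0,0,0,0]],
  ],
)

```text
time_s: 20.65
tcp_pos: [0.6079, -0.1313, 0.0316]
eef_rot: [0.999, 0.042, 0.0, 0.0]
ft_force: [-0.1, -3.1, -1.4]
opening: 0.0111
```

```bash
python3 -c "
from h import *
avg()"
```

```text
F [ 0.26 -3.13 -0.99] +- [0.29 0.15 0.23] M [-0.702 -0.055  0.002] corner z mm,slopes mrad [32.89  0.3  -1.26] [0.02 0.22 0.37]
loc [ 0.0799 -0.1354] z 0.0316 yaw 4.86 F [ 0.48 -3.18 -1.41] M [-0.701 -0.068  0.003] op 0.0114 t 20.95
```

Emit:
carry_out(
  increments=[
    [[195,0,0,0,0,0,0],[195,0,0,0,0,0,0],[170,0,0,0,0,0,0],[170,0,0,0,0,0,0],[170,0,0,0,0,0,0]],
  ],
)

```text
time_s: 21.45
tcp_pos: [0.608, -0.1308, 0.0317]
eef_rot: [0.999, 0.043, 0.0, -0.0]
ft_force: [0.8, 0.2, 0.1]
opening: 0.0286
```

```bash
python3 -c "
from h import *
avg(4); wr('w8')"
```

```text
F [0.17 0.13 0.2 ] +- [0.06 0.13 0.29] M [-0.003  0.002 -0.015] corner z mm,slopes mrad [32.87  0.05 -1.38] [0.03 0.25 0.64]
loc [ 0.0799 -0.1351] z 0.0316 yaw 4.87 F [ 0.21 -0.12  0.79] M [-0.074 -0.039 -0.038] op 0.0285 t 21.65
```

View pics/w8.png

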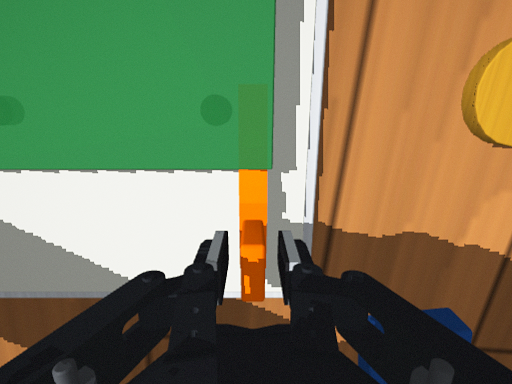

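Emit:
carry_out(
  increments=[
    [[170,0,0,-0.5,0,0,0],[170,0,0,-1.5,0,0,0],[170,0,0,-2.5,0,0,0],[170,0,0,-2,0,0,0],[255,0,0,0,0,0,0],[255,0,0,0,0,0,0]],
  ],
)

```text
time_s: 22.3
tcp_pos: [0.6083, -0.1311, 0.0978]
eef_rot: [0.999, 0.042, 0.001, 0.0]
ft_force: [-0.2, 0.4, -0.5]
opening: 0.0009
```

```bash
python3 -c "
from h import *
plan(slab(.07,-.07,.038),4.87,4,255); wr('w9')"
```

```text
from [ 0.6083 -0.1311  0.0978] yaw 4.86 F [-0.17  0.45 -0.49] t 22.3
[255, np.float64(-0.26), np.float64(-1.63), np.float64(1.49), 0, 0, np.float64(-0.0)]
[255, np.float64(-0.26), np.float64(-1.63), np.float64(1.5), 0, 0, np.float64(-0.0)]
[255, np.float64(-0.26), np.float64(-1.64), np.float64(1.49), 0, 0, np.float64(-0.0)]
[255, np.float64(-0.25), np.float64(-1.63), np.float64(1.5), 0, 0, np.float64(-0.0)]
end [ 0.5925 -0.0669  0.038 ] 4.86457969805261
```

View pics/w9.png

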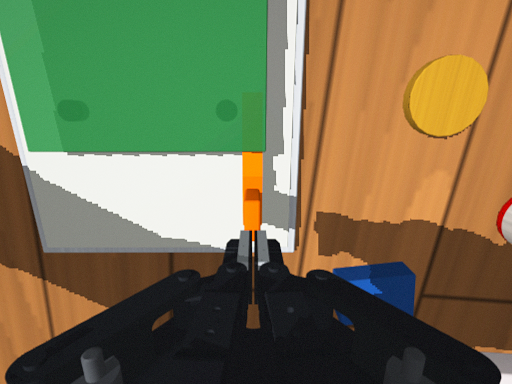

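Emit:
carry_out(
  increments=[
    [[255,-0.5,-2.5,0,0,0,0],[255,-0.5,-2.5,0,0,0,0],[255,0,-1.5,1.5,0,0,0],[255,0,0,2,0,0,0],[255,0,0,1.2,0,0,0],[255,0,0,0.8,0,0,0],[255,0,0,0.3,0,0,0],[255,0,0,0,0,0,0],[255,0,0,0,0,0,0]],
  ],
)

```text
time_s: 23.25
tcp_pos: [0.5929, -0.0673, 0.0392]
eef_rot: [0.999, 0.042, 0.0, 0.0]
ft_force: [0.2, -0.4, 0.6]
opening: -0.0
```

Emit:
carry_out(
  increments=[
    [[255,0,0,0.1,0,0,0],[255,0,0,0,0,0,0]],
  ],
)

```text
time_s: 23.45
tcp_pos: [0.5926, -0.0671, 0.0379]
eef_rot: [0.999, 0.042, 0.0, 0.0]
ft_force: [0.1, -0.1, 0.5]
opening: 0.0001
```

Emit:
carry_out(
  increments=[
    [[255,0,0,0.1,0,0,0],[255,0,0,0.1,0,0,0],[255,0,0,0.1,0,0,0],[255,0,0,0,0,0,0]],
  ],
)

```text
time_s: 23.85
tcp_pos: [0.5923, -0.067, 0.0344]
eef_rot: [0.999, 0.043, -0.0, 0.0]
ft_force: [-0.7, -0.2, 0.7]
opening: -0.0
```

Emit:
carry_out(
  increments=[
    [[255,0,0,0.06,0,0,0],[255,0,0,0,0,0,0]],
  ],
)

```text
time_s: 24.05
tcp_pos: [0.5925, -0.067, 0.0342]
eef_rot: [0.999, 0.043, 0.0, 0.0]
ft_force: [-1.2, -0.2, 1.6]
opening: 0.0001
```

Emit:
carry_out(
  increments=[
    [[255,0,0,0.03,0,0,0],[255,0,0,0,0,0,0]],
  ],
)

```text
time_s: 24.25
tcp_pos: [0.5925, -0.067, 0.0341]
eef_rot: [0.999, 0.042, 0.0, 0.0]
ft_force: [-2.2, 0.6, 5.8]
opening: 0.0003
```

Emit:
carry_out(
  increments=[
    [[255,0,0,-0.3,0,0,0],[255,0,0,-1.2,0,0,0],[255,-3.5,-1.7,0,0,0,0],[255,-3.5,-1.7,0,0,0,0],[255,-3.5,-1.8,0,0,0,0],[255,-3.5,-1.8,0,0,0,0],[255,0,0,0,0,0,0],[255,0,0,0.4,0,0,0],[255,0,0,0.4,0,0,0],[255,0,0,0.2,0,0,0],[255,0,0,0,0,0,0],[255,0,0,0,0,0,0]],
  ],
)

```text
time_s: 25.45
tcp_pos: [0.4473, -0.0091, 0.0385]
eef_rot: [0.999, 0.042, -0.0, -0.0]
ft_force: [0.2, 0.4, -0.7]
opening: 0.0002
```

```bash
python3 -c "
from h import *
st()"
```

```text
loc [-0.0698 -0.0001] z 0.0385 yaw 4.86 F [ 0.21  0.43 -0.66] M [0.018 0.018 0.035] op 0.0002 t 25.45
```

Emit:
carry_out(
  increments=[
    [[255,0,0,0.15,0,0,0],[255,0,0,0.1,0,0,0],[255,0,0,0.1,0,0,0],[255,0,0,0,0,0,0]],
  ],
)

```text
time_s: 25.85
tcp_pos: [0.4469, -0.0092, 0.0351]
eef_rot: [0.999, 0.042, -0.0, 0.0]
ft_force: [0.1, 0.3, 1.1]
opening: 0.0
```

Emit:
carry_out(
  increments=[
    [[255,0,0,0.05,0,0,0],[255,0,0,0,0,0,0]],
  ],
)

```text
time_s: 26.05
tcp_pos: [0.447, -0.0092, 0.0347]
eef_rot: [0.999, 0.042, 0.0, 0.0]
ft_force: [-0.3, 0.5, -0.3]
opening: -0.0
```

Emit:
carry_out(
  increments=[
    [[255,0,0,0.05,0,0,0],[255,0,0,0.03,0,0,0],[255,0,0,0,0,0,0]],
  ],
)

```text
time_s: 26.35
tcp_pos: [0.4471, -0.0092, 0.0341]
eef_rot: [0.999, 0.043, 0.0, 0.0]
ft_force: [-1.5, 0.9, 4.8]
opening: -0.0002
```

Emit:
carry_out(
  increments=[
    [[255,0,0,0.03,0,0,0],[255,0,0,0,0,0,0]],
  ],
)

```text
time_s: 26.55
tcp_pos: [0.4471, -0.0092, 0.0341]
eef_rot: [0.999, 0.042, -0.0, 0.0]
ft_force: [-4.6, -0.4, 10.5]
opening: 0.0
```

Emit:
carry_out(
  increments=[
    [[255,0,0,0,0,0,0],[255,0,0,0,0,0,0]],
  ],
)

```text
time_s: 26.75
tcp_pos: [0.4471, -0.0092, 0.0341]
eef_rot: [0.999, 0.042, 0.0, 0.0]
ft_force: [-4.0, -0.8, 9.7]
opening: -0.0001
```

Emit:
carry_out(
  increments=[
    [[255,0,0,0,0,0,0],[255,0,0,0,0,0,0]],
  ],
)

```text
time_s: 26.95
tcp_pos: [0.4471, -0.0092, 0.0341]
eef_rot: [0.999, 0.042, 0.0, 0.0]
ft_force: [-3.4, 0.7, 9.2]
opening: -0.0002
```

Emit:
carry_out(
  increments=[
    [[255,0,0,0.01,0,0,0],[255,0,0,0,0,0,0],[255,0,0,-0.3,0,0,0],[255,0,0,-0.9,0,0,0],[255,3.5,0,0,0,0,0],[255,3.5,0,0,0,0,0],[255,3.5,0,0,0,0,0],[255,3.5,0,0,0,0,0],[255,0,0,0,0,0,0],[255,0,0,0.5,0,0,0],[255,0,0,0.2,0,0,0],[255,0,0,0,0,0,0]],
  ],
)

```text
time_s: 28.15
tcp_pos: [0.5854, 0.0024, 0.0382]
eef_rot: [0.999, 0.042, -0.001, 0.0]
ft_force: [-1.1, -0.4, 0.3]
opening: 0.0001
```

```bash
python3 -c "
from h import *
st()"
```

```text
loc [ 0.0688 -0.0004] z 0.0382 yaw 4.87 F [-1.1  -0.38  0.26] M [ 0.024  0.038 -0.043] op 0.0001 t 28.15
```

Emit:
carry_out(
  increments=[
    [[255,0.05,0,0.15,0,0,0],[255,0,0,0.1,0,0,0],[255,0,0,0.07,0,0,0],[255,0,0,0,0,0,0]],
  ],
)

```text
time_s: 28.55
tcp_pos: [0.5869, 0.0027, 0.0353]
eef_rot: [0.999, 0.042, -0.0, 0.0]
ft_force: [-0.7, 0.2, 0.3]
opening: 0.0
```

Emit:
carry_out(
  increments=[
    [[255,0,0,0.05,0,0,0],[255,0,0,0,0,0,0]],
  ],
)

```text
time_s: 28.75
tcp_pos: [0.587, 0.0027, 0.0348]
eef_rot: [0.999, 0.042, 0.0, 0.0]
ft_force: [0.5, 0.2, 0.4]
opening: 0.0002
```

Emit:
carry_out(
  increments=[
    [[255,0,0,0.05,0,0,0],[255,0,0,0,0,0,0]],
  ],
)

```text
time_s: 28.95
tcp_pos: [0.587, 0.0027, 0.0342]
eef_rot: [0.999, 0.042, -0.0, 0.0]
ft_force: [0.1, -0.4, -0.2]
opening: 0.0002
```

Emit:
carry_out(
  increments=[
    [[255,0,0,0.05,0,0,0],[255,0,0,0,0,0,0]],
  ],
)

```text
time_s: 29.15
tcp_pos: [0.587, 0.0027, 0.0342]
eef_rot: [0.999, 0.042, 0.0, 0.0]
ft_force: [-2.7, 1.1, 4.4]
opening: 0.0
```

Emit:
carry_out(
  increments=[
    [[255,0,0,0.045,0,0,0],[255,0,0,0,0,0,0]],
  ],
)

```text
time_s: 29.35
tcp_pos: [0.5871, 0.0028, 0.0341]
eef_rot: [0.999, 0.042, 0.0, 0.0]
ft_force: [-3.6, -0.3, 9.2]
opening: -0.0003
```

Emit:
carry_out(
  increments=[
    [[255,0,0,0,0,0,0],[255,0,0,0,0,0,0]],
  ],
)

```text
time_s: 29.55
tcp_pos: [0.587, 0.0028, 0.0341]
eef_rot: [0.999, 0.042, 0.0, 0.0]
ft_force: [-4.6, -1.0, 9.6]
opening: 0.0001
```

Firm. I'll hold a little longer, then lift well clear.

Emit:
carry_out(
  increments=[
    [[255,0,0,0.005,0,0,0],[255,0,0,0,0,0,0],[255,0,0,0,0,0,0]],
  ],
)

```text
time_s: 29.85
tcp_pos: [0.5871, 0.0027, 0.0341]
eef_rot: [0.999, 0.042, 0.0, 0.0]
ft_force: [-4.7, -0.2, 10.4]
opening: -0.0002
```

Emit:
carry_out(
  increments=[
    [[255,0,0,-0.3,0,0,0],[255,0,0,-0.9,0,0,0],[255,0,0,-2.5,0,0,0],[255,0,0,-4,0,0,0],[255,0,0,-4,0,0,0],[255,-3,2,-4,0,0,0],[255,-4,2,-3,0,0,0],[255,-4,2,-1,0,0,0],[255,-4,2,0,0,0,0],[255,0,2,0,0,0,0],[255,0,0,0,0,0,0],[255,0,0,0,0,0,0]],
  ],
)

```text
time_s: 31.05
tcp_pos: [0.451, -0.1061, 0.2258]
eef_rot: [0.999, 0.042, 0.0, 0.0]
ft_force: [0.3, 0.4, 0.2]
opening: -0.0003
```

Run:
```python
from h import *
st(); wr('w10'); im,d=grab_frame('side'); save('s10.png',cv2.resize(im[100:300,180:380],None,fx=3,fy=3))
z=np.load('w10.npz'); im=z['im']; c=dict(vertical_fov=float(z['f']),cx=float(z['cx']),cy=float(z['cy']),R=z['R'],t=z['t'])
hsv=cv2.cvtColor(im,cv2.COLOR_RGB2HSV);H,S,V=hsv[...,0],hsv[...,1],hsv[...,2]
g=((H>55)&(H<95)&(S>80)).astype(np.uint8)
n,l,s_,_=cv2.connectedComponentsWithStats(g);k=1+np.argmax(s_[1:,4]); cn=max(cv2.findContours((l==k).astype(np.uint8),cv2.RETR_EXTERNAL,cv2.CHAIN_APPROX_NONE)[0],key=len)[:,0]
W=np.array([onplane(c,u,v,.034)[:2]*1000 for u,v in cn]).astype(np.float32); print(cv2.minAreaRect(W))
```

```text
loc [-0.0744 -0.0971] z 0.2258 yaw 4.85 F [0.28 0.36 0.16] M [-0.002  0.024  0.004] op -0.0003 t 31.05
((517.3621826171875, -3.4891891479492188), (178.77215576171875, 177.3881072998047), 4.821669101715088)
```

View pics/w10.png

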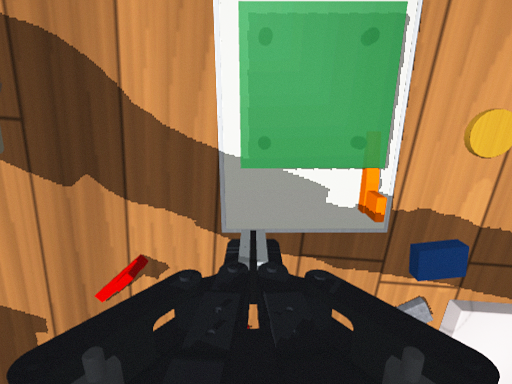

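View pics/s10.png

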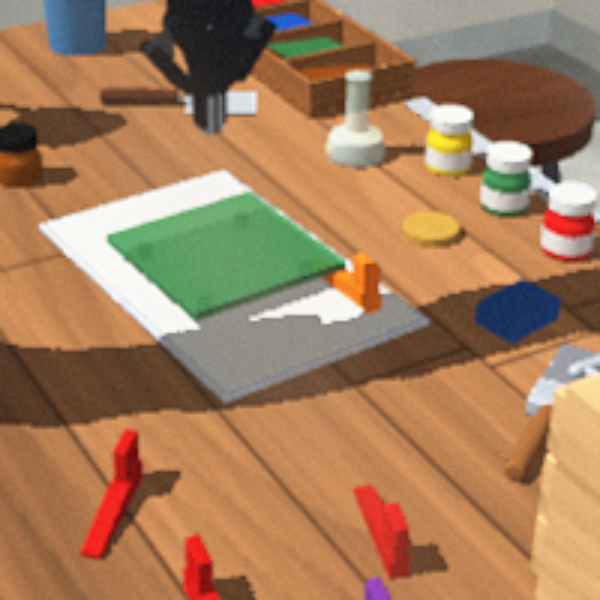

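The slab pose is unchanged: (517.4, -3.5) mm at 4.82°, against (517.6, -3.0) mm at 4.85° before. The wedge sits beside the far-right rest at about (359,142) in the wrist view. Nothing else has moved, so I'm handing in.

```bash
python3 -c "
from workcell import robot
print(robot.hand_in())"
```

```text
the job is handed in; nothing more can be done
None
```

The soft rest was at the far right corner. The orange wedge now takes up the gap there, and I handed the job in at about 31 s.

- **Finding the corner:** Near right held firm. Far right sank about 2.7 mm at under 2 N, so I did not press the two left corners. The near right press reached 27 N, harder than the gentle touch asked for, though well under the 45 N cracking limit.
- **Wedging:** I slid the wedge in from the right, 10 mm in from the far edge and beside the rest. I stopped when it pushed back with about 3 N, let go, and lifted straight off.
- **Checks:** The far right corner then held about 6 N without sinking. The middle of the near edge and then of the far edge each held about 9–10.5 N for at least half a second. The tool did not sink below 34.1 mm, the slab's top.
- **Last pictures:** The slab is within about 0.5 mm and 0.03° of where it started. The wedge is in place and everything else looks undisturbed. No final check failed.

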